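# Light up the trap nut for a crack check

## Robot

A 6-joint arm with a two-finger parallel gripper is mounted at the origin on the work surface. World frame = base frame: x ahead of the robot, y to its left, z up, the work surface at z = 0. Lengths are in m, angles in rad, forces in N, time in s.
With the tool pointing down it reaches from about 0.35 to 0.775 m from the base axis. Payload 7.3 kg.
Tool frame: the origin (TCP) lies between the finger pads; the fingertips stand 14 mm ahead of it and the grasp point (between the pads) lies 5 mm behind it; z points along the fingers, y is the line along which they close (so a half turn about z gives the same grasp; the last joint's range is limited). The gripper opens to 92 mm and grips with 3 to 60 N. Pads are 19 mm wide; open, the fingers measure 130 mm over their backs; the gripper's body (75 mm by 190 mm) begins 47 mm behind the grasp point.
Start: joints at [1.114, 0.342, 1.524, -0, 1.275, -0.146], TCP at [0.161, 0.5, 0.241] pointing down, gripper open.
Joint ranges: [-2.53, 2.53], [-0.77, 2.02], [0.04, 2.7], [-1, 4.14], [0.28, 2.66], [-3.11, 3.11]. Speed limits (rad/s): [2.57, 2.57, 3.14, 3.14, 3.14, 3.14].

## Interface

Orientations are given as [roll, pitch, yaw] about the fixed x, y, z axes, in that order (R = Rz(yaw) Ry(pitch) Rx(roll)).
In Python, from cell import robot, eyes gives the robot as it stands. The module is installed in compiled form; this text tells all that it offers.
- The arm moves only by the shell command python3 -m handwheel 'ROWS' [FORCE]. ROWS is JSON, one flat list of numbers, 5 for each row, row after row: the shift along the world's x, y, z in mm, then the turn about the world's z in rad, then the opening, from 0 (shut) to 1 (fully open). In form: [x, y, z, spin, jaw, x, y, z, spin, jaw, ...]. A call has 1 to 8 rows; each row shifts and turns the commanded pose from where the row before left it; what a row does not reach is not made up. A row lasts 1/10 s, in which the tool goes at most 50 mm and 8.59 degrees, less where a joint would pass 70% of its speed; a pose out of reach is approached as far as the arm can. A call with a gripper value outside its range is refused whole. The fingers move at their own pace and stop on an object; FORCE is the grip in N (left out, the last holds). Time passes only in rows, so rows that do not move let the fingers close. It gives the time, the measured TCP pose, the force, the opening and the grip force at its end, in the units of the state.
- robot.observe(): the state, without advancing time (a new reading comes with each control period).
- eyes.read_camera(name): name is "scene" or "top"; returns (picture, depth): 480x640x3 uint8, blue, green, red; 480x640 float32, m along the optical axis (not along the pixel's ray), 0 where there is no reading.
- eyes.calibration(name): a dict with "fx", "fy", "cx", "cy" (pixels), "world_to_cam" (4x4, takes a point from world to camera coordinates). Camera axes: x right, y down, z forward; pixel columns grow to the right and rows downward; lengths in m; the calibration is good to about 2 mm. A picture is of the moment at which its call begins. calibration takes no time and is no camera call.
- robot.hand_in(): hands the job in; it is judged then, once.
The state is a dict: "time": time; "qpos": joint angles; "qvel": joint speeds; "joint_efforts": joint torques, N m; "tool_pos": TCP position; "tool_rot": TCP orientation; "contact_force": force on the tool from outside, world axes, zero at the start; "torque": the same for the moment, N m; "opening": finger opening in m; "grip_force": force on a finger pad.
Only numpy, scipy, OpenCV 4.12 (cv2) and the standard library are available. Lean on these libraries where they do the work, as an engineer would, in place of code of your own. Each camera call takes 0.05 s, during which the arm holds its last target. There are 200 camera calls.

## Task

Lay the chrome trap nut flat in the steel dish on top of the blue shelf insert, setting it down rather than dropping it. Swivel and tilt the inspection lamp's head so that it points straight at the nut in the dish, so its thread can be checked for cracks. Leave the dish and everything else where it stands.

Things in the scene. Friction and masses are not known exactly. Their poses are not given: they have to be found in the camera images.
- nut: chrome slip-joint trap nut: a short ribbed ring, 48 mm outside diameter, 36 mm bore, 24 mm high, 70 g, lying flat on the plywood in front of the shelf insert. Origin: centre of its underside; z is the ring's axis
- nut_mid (a point): centre of the trap nut, 12 mm above its underside
- dish: empty round steel scouring-pad dish on top of the blue shelf insert, beside the pepper jar: rim 120 mm across, 22 mm high, inner floor 4 mm above its underside and about 94 mm across, walls 3 mm flaring outward; loose, 220 g. Origin: centre of its underside; z up
- insert: blue plastic shelf insert, fixed: 220 mm deep (x), 340 mm wide (y), flat top 100 mm high. Origin: centre of its underside; -x is its drawer front, facing the robot
- drawer (a joint): the insert's drawer, metres pulled out towards the robot (0 = shut, as found); not part of the job; its 90 mm wide finger lip stands 10 mm out of the front, 74 mm above the plywood
- lamp: battery inspection lamp, fixed: round dark foot 110 mm across, slim post, and at 250 mm height a grey lamp head in a black U-shaped yoke. Origin: centre of the foot's underside on the plywood; its x axis is the heading of the beam when the swivel reads 0
- lamp_swivel (a joint): swivel of yoke and head about the vertical post, rad, limits -1.7 to 1.7, counter-clockwise from above positive, 0 = beam heading along the lamp body's x axis. Stiff: stays where left; about 0.15 N m moves it
- lamp_tilt (a joint): tilt of the head in the yoke about a level axis through lamp_pivot (250 mm above the plywood, over the post), rad, limits -0.6 to 1.0; 0 = beam level, positive = beam points down (tail goes up). Stiff: stays where left; about 0.15 N m moves it
- lamp_pivot (a point): crossing of the swivel and tilt axes, inside the head. Its axes turn with the head: x is the beam's centre line, pointing out of the lens; y is the tilt axis, level. The head is a 60 mm cylinder (bezel 70 mm), from 35 mm behind to 55 mm in front of the pivot; the yoke arms are 86 mm wide outside
- lamp_lens (a point): centre of the round white lens, 56 mm in front of the pivot; same axes as lamp_pivot
- lamp_ball (a point): centre of the 22 mm rubber ball at the end of the lamp's 10 mm thick tail rod, 120 mm behind the pivot on the beam's centre line: the handle for aiming the head; same axes as lamp_pivot
- jar: glass pepper jar with black twist cap, 42 mm diameter, 72 mm high, on the insert's top; bystander. Origin: centre of its underside
- stopper: black rubber sink stopper, 42 mm across, 32 mm high, near the nut; bystander. Origin: centre of its underside
- dustpan: red dustpan 220 mm wide, with its handle 305 mm long; bystander. Origin: under the pan's centre, handle to +x
- spoon: wooden spoon, 260 mm, on the plywood; bystander. Lies along its x
- soap: clear soap bottle, 64 mm diameter, 200 mm high; bystander. Origin: centre of its underside
- wrench: steel wrench, 190 mm, on the plywood; bystander. Lies along its x
- carton: cardboard carton 70 x 100 x 130 mm high, beside the insert; bystander. Origin: centre of its underside
Not all that is in view belongs to the job. What is shaped like the nut but green or yellow is not meant.

How it is judged:
At the end, for the whole second after the job is handed in: The nut lies flat (within 0.2 rad) and still on the dish's floor, the dish stands level within 0.08 rad and within 30 mm of where it was, and the centre line of the lamp's beam passes the nut's centre within 35 mm sideways and within 35 mm up or down, the lens facing the nut, both lamp joints still (horizontal distance between nut_mid and dish below 0.04 m and z of nut_mid in the frame of dish between 0.009 and 0.023 m and angle between the z axis of nut and the z axis of dish, either way round below 0.2 rad and linear speed of nut below 0.02 m/s and angle between dish's own z axis and vertical below 0.08 rad and distance of dish from where it was at the start of the episode below 0.03 m and y of nut_mid in the frame of lamp_pivot between -0.035 and 0.035 m and z of nut_mid in the frame of lamp_pivot between -0.035 and 0.035 m and x of nut_mid in the frame of lamp_pivot above 0.1 m and velocity of joint lamp_swivel between -0.05 and 0.05 rad/s and velocity of joint lamp_tilt between -0.05 and 0.05 rad/s); the robot touches nothing.
It fails at once if a bystander (jar, stopper, dustpan, spoon, soap, wrench or carton) is shifted by more than 30 mm (distance of any of jar, stopper, dustpan, spoon, soap, wrench, carton from where it was at the start of the episode above 0.03 m).
It fails at once if the drawer is pulled out by more than 20 mm (value of joint drawer above 0.02 m).
It fails at once if the nut is dropped or thrown: moves faster than 0.8 m/s (a fall of about 30 mm) out of the fingers (linear speed of nut above 0.8 m/s and contact force between the fingers and nut below 0.1 N).
It also fails if it takes over 56 s, if anything falls off the work surface, if the arm or the gripper's body presses on something with over 40 N, if the wrist force passes 120 N, or if a joint passes its speed limit or range.

## Working session

There is one attempt and no reset: what is moved stays moved. The work goes in short steps, Python scripts to look and compute and a shell command to move; the robot and the scene stay as the last step left them, time stands still between calls to the robot, and variables do not carry over. Pictures are saved under pics/ and viewed, at most 10 in all, crops included, and the job is handed in when it is done.

```bash
mkdir -p pics
cat > h.py <<'E'
import numpy as np, cv2
from cell import robot, eyes
def ray(name,u,v):
    c=eyes.calibration(name); T=np.linalg.inv(np.array(c["world_to_cam"]))
    d=T[:3,:3]@np.array([(u-c["cx"])/c["fx"],(v-c["cy"])/c["fy"],1]); return T[:3,3],d
def onz(name,u,v,z):
    o,d=ray(name,u,v); return o+d*(z-o[2])/d[2]
def cloud(name,dep):
    c=eyes.calibration(name); T=np.linalg.inv(np.array(c["world_to_cam"]))
    v,u=np.mgrid[:480,:640]
    P=np.stack([(u-c["cx"])/c["fx"]*dep,(v-c["cy"])/c["fy"]*dep,dep],-1)
    return P@T[:3,:3].T+T[:3,3]
E
python3 - <<'E'
from h import *
for n in("top","scene"):
    p,d=eyes.read_camera(n); cv2.imwrite(f"pics/{n}0.png",p); np.savez(f"{n}0.npz",p=p,d=d)
    print(n,np.linalg.inv(np.array(eyes.calibration(n)["world_to_cam"])).round(3).tolist())
print(robot.observe())
E
```

```text
top [[-0.008, -0.998, 0.07, 0.431], [-1.0, 0.008, -0.007, 0.019], [0.006, -0.07, -0.998, 1.752], [0.0, 0.0, 0.0, 1.0]]
scene [[0.768, 0.458, -0.448, 1.176], [0.641, -0.541, 0.544, -0.757], [0.007, -0.705, -0.709, 1.181], [0.0, 0.0, 0.0, 1.0]]
{'time': 0.1, 'qpos': array([ 1.11400135e+00,  3.42640646e-01,  1.52487245e+00, -1.10958864e-05,
        1.27540660e+00, -1.45998229e-01]), 'qvel': array([-0.00104332, -0.00155006, -0.00232721,  0.00176981,  0.00143086,
        0.00044961]), 'joint_efforts': array([ 1.54303460e-03, -4.32014358e+01, -2.44693494e+01,  7.17150606e-02,
        5.26441704e-02, -5.26510428e-05]), 'tool_pos': array([0.16039037, 0.49955893, 0.240138  ]), 'tool_rot': array([-3.14027819e+00, -1.82558890e-04,  2.83079903e+00]), 'contact_force': array([0.54470714, 0.73248304, 0.30934096]), 'torque': array([-0.05292384,  0.06738591,  0.0063066 ]), 'grip_force': 0.0, 'opening': 0.0913954504839161}
```

View pics/top0.png

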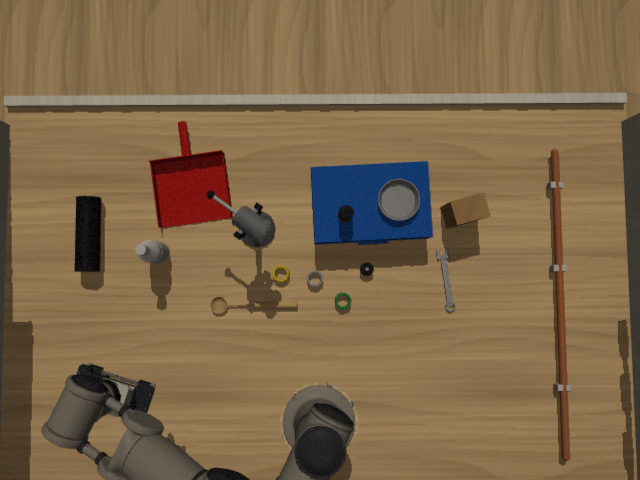

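View pics/scene0.png

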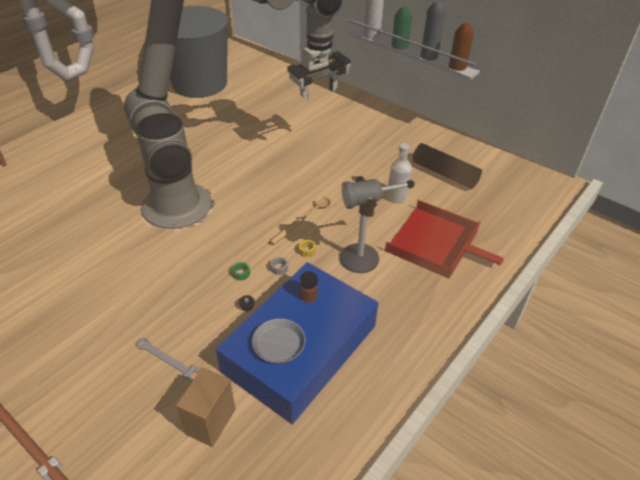

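The top view shows the candidates: a chrome ring at (315,279), a yellow one at (281,273), a green one at (343,302) and the black stopper at (366,269). I choose the chrome ring. The dish is at (399,201), the lamp ball at (211,195) and the lamp head at about (253,225).

Run:
```python
from h import *
p,d=np.load("top0.npz").values(); P=cloud("top",d)
ps,ds=np.load("scene0.npz").values(); S=cloud("scene",ds)
def reg(P,box,zr):
    u0,u1,v0,v1=box; Q=P[v0:v1,u0:u1].reshape(-1,3); Q=Q[(Q[:,2]>zr[0])&(Q[:,2]<zr[1])]
    return len(Q),Q.mean(0).round(4),Q.min(0).round(4),Q.max(0).round(4)
for n,Pc,b,z in [("nut",P,(302,328,266,292),(.012,.04)),("nutS",S,(266,292,256,276),(.016,.04)),
 ("yel",P,(270,292,263,284),(.012,.04)),("green",P,(332,354,290,313),(.012,.04)),("stop",P,(357,377,260,279),(.015,.05)),
 ("dish rim",P,(373,425,175,228),(.114,.14)),("dishS",S,(245,310,315,365),(.118,.14)),("insert",P,(300,440,155,250),(.09,.11)),
 ("jar",P,(335,357,203,224),(.15,.2)),("ball",P,(204,218,188,202),(.15,.4)),("ballS",S,(404,416,178,190),(.15,.4)),
 ("head",P,(228,276,198,250),(.2,.4)),("headS",S,(340,385,175,210),(.2,.4)),("footS",S,(335,382,243,272),(.005,.03)),("soap",P,(130,168,235,265),(.1,.3)),
 ("dustpan",P,(150,232,120,230),(.01,.1)),("carton",P,(440,492,190,230),(.1,.15))]:
    print(n,*reg(Pc,b,z))
# nut ring ellipse on grey mask
c=p[262:296,298:332].astype(int); cv2.imwrite("pics/crop.png",cv2.resize(p[255:315,260:385],None,fx=6,fy=6,interpolation=cv2.INTER_NEAREST))
print(onz("top",315,279.5,.024),onz("scene",279,264,.024))
# ball dark circle top
for nm,im,b in(("top",p,(200,225,185,208)),("scene",ps,(400,420,175,195))):
    u0,u1,v0,v1=b; m=(im[v0:v1,u0:u1].max(2)<45); ys,xs=np.nonzero(m); print(nm,xs.mean()+u0,ys.mean()+v0,m.sum())
```

```text
nut 106 [0.4239 0.0104 0.0236] [ 0.4002 -0.015   0.0122] [0.4511 0.0385 0.0356]
nutS 144 [0.4263 0.0078 0.023 ] [ 0.4002 -0.0177  0.0161] [0.4507 0.0342 0.0297]
yel 96 [0.4387 0.1118 0.0243] [0.4158 0.0805 0.0121] [0.4607 0.1341 0.0359]
green 106 [ 0.3569 -0.073   0.024 ] [ 0.3313 -0.0977  0.0122] [ 0.3789 -0.0499  0.0332]
stop 151 [ 0.4497 -0.1448  0.0253] [ 0.4316 -0.1648  0.0161] [ 0.4674 -0.1255  0.0399]
dish rim 303 [ 0.649  -0.2355  0.1206] [ 0.5852 -0.2884  0.1141] [ 0.7036 -0.17    0.1348]
dishS 335 [ 0.6382 -0.2217  0.1222] [ 0.5858 -0.2902  0.118 ] [ 0.7063 -0.1693  0.1285]
insert 8190 [ 0.6417 -0.1515  0.1012] [ 0.5265 -0.3291  0.0901] [0.76   0.0185 0.11  ]
jar 179 [ 0.6034 -0.077   0.1719] [ 0.5832 -0.0963  0.1552] [ 0.6242 -0.0574  0.1808]
ball 71 [0.6408 0.2766 0.2589] [0.6277 0.2626 0.2472] [0.6529 0.2893 0.2678]
ballS 64 [0.6462 0.2745 0.258 ] [0.6357 0.2642 0.2457] [0.6573 0.2858 0.2674]
head 1052 [0.568  0.1746 0.2699] [0.5163 0.1204 0.2037] [0.6209 0.2352 0.2936]
headS 1089 [0.578  0.161  0.2631] [0.5195 0.1154 0.2001] [0.6243 0.2244 0.2888]
footS 885 [0.5809 0.1742 0.0172] [0.4927 0.1107 0.005 ] [0.6514 0.2629 0.0298]
soap 462 [0.5028 0.4675 0.1502] [0.4731 0.4438 0.1   ] [0.5348 0.5046 0.2113]
dustpan 1591 [0.7428 0.3922 0.0252] [0.576  0.2571 0.01  ] [0.9081 0.5073 0.0568]
carton 941 [ 0.615  -0.4264  0.1292] [ 0.5699 -0.4858  0.1   ] [ 0.661  -0.3735  0.1404]
[0.4195249  0.00883691 0.024     ] [0.428795   0.00764894 0.024     ]
top 210.0 194.14634146341464 41
scene nan nan 0<stdin>:19: RuntimeWarning: Mean of empty slice.
  ret = ret.dtype.type(ret / rcount)
```

View pics/crop.png

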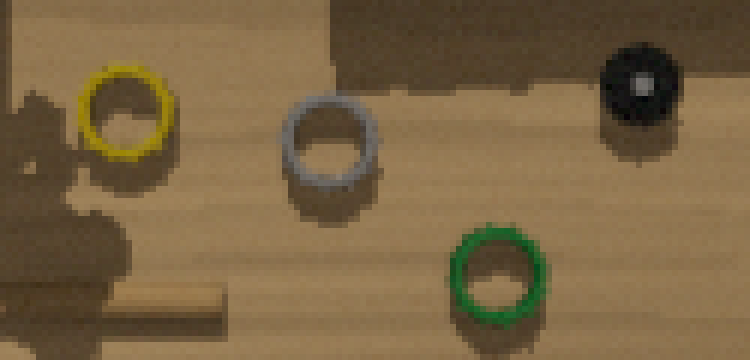

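The crop confirms the chrome ring at (315,278.5), clear of the yellow and green rings.
- **Nut:** about (0.425, 0.009).
- **Dish:** about (0.645, -0.230).
- **Ball:** about (0.642, 0.276, 0.256).
- **Pivot:** about (0.571, 0.179, 0.250).

I'm moving to the nut first.

```bash
python3 -m handwheel '[24,-28,0,0,0.7, 24,-28,0,0,0.7, 24,-28,0,0,0.7, 24,-28,0,0,0.7, 24,-28,0,0,0.7, 24,-28,0,0,0.7, 24,-28,0,0,0.7, 24,-28,0,0,0.7]' 20
python3 -m handwheel '[9,-33,-12,0,0.7, 9,-33,-12,0,0.7, 9,-33,-12,0,0.7, 9,-33,-12,0,0.7, 9,-33,-12,0,0.7, 9,-33,-12,0,0.7, 9,-33,-12,0,0.7, 9,-33,-12,0,0.7]'
python3 -m handwheel '[0,0,0,0,0.7, 0,0,0,0,0.7]'
```

```text
time: 0.9
tool_pos: [0.3531, 0.2745, 0.2406]
tool_rot: [-3.141, -0.0, 2.831]
contact_force: [0.7, 0.3, 0.5]
opening: 0.064
grip_force: 0.0
time: 1.7
tool_pos: [0.4245, 0.0105, 0.1441]
tool_rot: [3.141, -0.0, 2.831]
contact_force: [-0.2, 0.5, -0.5]
opening: 0.064
grip_force: 0.0
time: 1.9
tool_pos: [0.4242, 0.0116, 0.1444]
tool_rot: [3.141, -0.002, 2.829]
contact_force: [-0.3, -0.3, 0.0]
opening: 0.064
grip_force: 0.0
```

```bash
python3 -m handwheel '[1,-2,-30,0,0.7, 0,0,-30,0,0.7, 0,0,-25,0,0.7, 0,0,-20,0,0.7, 0,0,-10,0,0.7, 0,0,-5,0,0.7, 0,0,0,0,0.7]'
python3 -m handwheel '[0,0,0,0,0.3, 0,0,0,0,0.3, 0,0,0,0,0.3, 0,0,0,0,0.3, 0,0,0,0,0.3, 0,0,0,0,0.3]' 15
python3 -m handwheel '[0,0,10,0,0.3, 0,0,20,0,0.3, 0,0,30,0,0.3, 0,0,40,0,0.3, 0,0,40,0,0.3, 0,0,40,0,0.3, 0,0,20,0,0.3, 0,0,0,0,0.3]'
```

```text
time: 2.6
tool_pos: [0.4256, 0.0104, 0.0249]
tool_rot: [3.141, -0.0, 2.832]
contact_force: [-0.7, 0.0, 0.2]
opening: 0.0641
grip_force: 0.0
time: 3.2
tool_pos: [0.426, 0.0098, 0.0254]
tool_rot: [3.141, 0.001, 2.831]
contact_force: [-0.8, 0.5, 6.8]
opening: 0.0464
grip_force: 15.0
time: 4.0
tool_pos: [0.4268, 0.0097, 0.2281]
tool_rot: [3.14, 0.007, 2.831]
contact_force: [-0.4, -0.2, -0.4]
opening: 0.0465
grip_force: 15.0
```

Run:
```python
from h import *
p,d=eyes.read_camera("scene"); cv2.imwrite("pics/s1.png",cv2.resize(p[100:400,150:450],None,fx=2,fy=2))
```

```text
(no output)
```

View pics/s1.png

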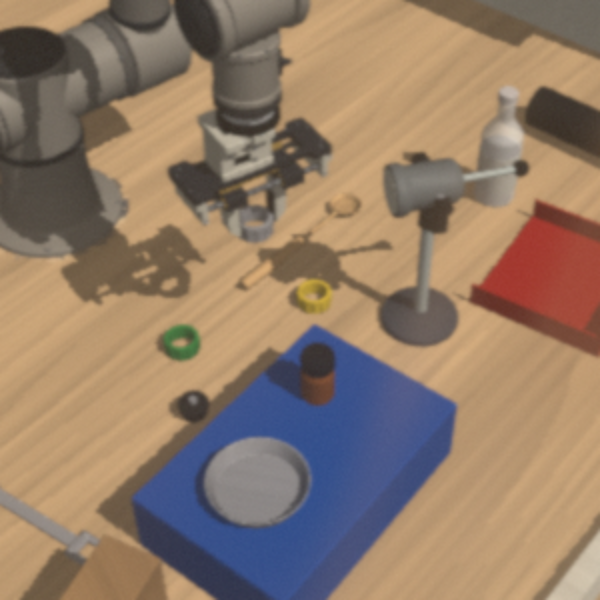

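The nut is held level in the jaws, at about (250,222) in the crop, and the other objects have not moved. Next it goes over the dish.

```bash
python3 -m handwheel '[20,-22,0,0,0.3, 30,-33,0,0,0.3, 30,-33,0,0,0.3, 30,-33,0,0,0.3, 30,-33,0,0,0.3, 30,-33,0,0,0.3, 25,-28,0,0,0.3, 23,-25,0,0,0.3]'
python3 -m handwheel '[0,0,-10,0,0.3, 0,0,-25,0,0.3, 0,0,-25,0,0.3, 0,0,-15,0,0.3, 0,0,-8,0,0.3, 0,0,-5,0,0.3, 0,0,0,0,0.3, 0,0,0,0,0.3]'
```

```text
time: 4.85
tool_pos: [0.6436, -0.2315, 0.2218]
tool_rot: [3.141, -0.004, 2.83]
contact_force: [1.5, 0.0, -0.7]
opening: 0.0462
grip_force: 15.0
time: 5.65
tool_pos: [0.6438, -0.2301, 0.1375]
tool_rot: [-3.142, 0.001, 2.831]
contact_force: [0.5, 0.2, -1.6]
opening: 0.0462
grip_force: 15.0
```

```bash
python3 -m handwheel '[0,0,-3,0,0.3, 0,0,-2,0,0.3, 0,0,0,0,0.3]'
python3 -m handwheel '[0,0,-2,0,0.3, 0,0,0,0,0.3]'
python3 -m handwheel '[0,0,-2,0,0.3, 0,0,0,0,0.3]'
```

```text
time: 5.95
tool_pos: [0.6434, -0.2301, 0.1316]
tool_rot: [3.141, -0.0, 2.831]
contact_force: [0.3, 0.3, -0.6]
opening: 0.047
grip_force: 15.0
time: 6.15
tool_pos: [0.6435, -0.2301, 0.1296]
tool_rot: [3.141, -0.0, 2.831]
contact_force: [-0.5, 0.1, -1.1]
opening: 0.0463
grip_force: 15.0
time: 6.35
tool_pos: [0.6436, -0.2302, 0.1294]
tool_rot: [-3.141, 0.001, 2.831]
contact_force: [-3.5, 1.8, 7.0]
opening: 0.0466
grip_force: 15.0
```

Contact shows 7 N, so the nut is on the floor of the dish. I'll release with a small opening and rise.

```bash
python3 -m handwheel '[0,0,0,0,0.53, 0,0,0,0,0.55, 0,0,0,0,0.57, 0,0,0,0,0.57]'
python3 -m handwheel '[0,0,5,0,0.57, 0,0,10,0,0.57, 0,0,20,0,0.57, 0,0,40,0,0.57, 0,0,40,0,0.57, 0,0,40,0,0.57, 0,0,40,0,0.57, 0,0,20,0,0.57]'
python3 - <<'E'
from h import *
o=robot.observe(); print(o["tool_pos"])
p,d=eyes.read_camera("scene"); cv2.imwrite("pics/s2.png",cv2.resize(p[140:440,150:450],None,fx=2,fy=2))
P=cloud("scene",d)
for n,b,z in(("foot",(335,385,240,275),(.004,.02)),("bezel/head",(340,390,170,212),(.2,.3))):
    u0,u1,v0,v1=b; m=(P[v0:v1,u0:u1,2]>z[0])&(P[v0:v1,u0:u1,2]<z[1])&(p[v0:v1,u0:u1].max(2)<90)
    Q=P[v0:v1,u0:u1][m]; print(n,len(Q),Q.min(0),Q.max(0))
    if n=="foot":
        ys,xs=np.nonzero(m); c,r=cv2.minEnclosingCircle(Q[:,:2].astype(np.float32)); print(c,r)
E
```

```text
time: 6.75
tool_pos: [0.6435, -0.2301, 0.1275]
tool_rot: [3.141, -0.0, 2.831]
contact_force: [-0.3, 0.5, -0.4]
opening: 0.0521
grip_force: 0.0
time: 7.55
tool_pos: [0.6439, -0.2303, 0.3486]
tool_rot: [-3.141, 0.007, 2.831]
contact_force: [1.1, 0.0, -0.5]
opening: 0.0523
grip_force: 0.0
[ 0.64390232 -0.23027746  0.34860165]
foot 112 [0.52445205 0.12708096 0.00625825] [0.58647711 0.20308499 0.01984209]
(0.5629957914352417, 0.16608986258506775) 0.04274957999587059
bezel/head 184 [0.53143858 0.11925109 0.20248972] [0.62234367 0.21310962 0.27697818]
```

View pics/s2.png

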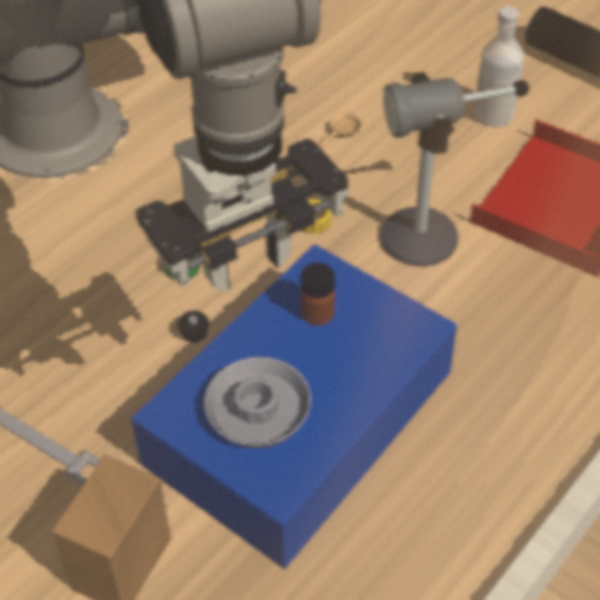

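The nut lies flat near the dish centre (255,400 in the crop) and the dish has not moved. Next I move above the lamp ball, turning the jaws to close across the tail.

```bash
python3 -m handwheel '[0,20,2,0.04,0.57, 0,32,2,0.08,0.57, 0,32,2,0.08,0.57, 0,32,2,0.08,0.57, 0,32,2,0.08,0.57, 0,32,2,0.08,0.57, 0,32,2,0.08,0.57, 0,32,2,0.08,0.57]'
python3 -m handwheel '[0,32,0,0.08,0.57, 0,32,0,0.08,0.57, 0,32,0,0.08,0.57, 0,32,0,0.08,0.57, 0,32,0,0.08,0.57, 0,32,0,0.08,0.57, 0,32,0,0.08,0.57, 0,32,0,0.08,0.57]'
python3 -m handwheel '[-2,6,0,0.05,0.57, 0,0,0,0,0.57, 0,0,0,0,0.57]'
python3 - <<'E'
from h import *
p,d=np.load("top0.npz").values(); s,ds=np.load("scene0.npz").values()
print(robot.observe()["qpos"].round(2), onz("scene",359.5,258.5,.015), onz("scene",359.5,258.5,.02))
# ball from two views: dark pixels
def c(im,b,t):
    u0,u1,v0,v1=b; g=im[v0:v1,u0:u1].max(2); m=g<t; n,l,st,ce=cv2.connectedComponentsWithStats(m.astype(np.uint8)); i=1+st[1:,4].argmax(); print(st[i],ce[i]+[u0,v0]); return ce[i]+[u0,v0]
a=c(p,(203,220,187,203),60); b=c(s,(402,420,176,194),60)
o1,d1=ray("top",*a); o2,d2=ray("scene",*b)
A=np.stack([d1,-d2],1); t=np.linalg.lstsq(A,o2-o1,rcond=None)[0]; print(o1+t[0]*d1,o2+t[1]*d2)
E
```

```text
time: 8.4
tool_pos: [0.6426, 0.0165, 0.3576]
tool_rot: [3.14, -0.002, -2.847]
contact_force: [0.0, 0.5, -0.6]
opening: 0.0521
grip_force: 0.0
time: 9.2
tool_pos: [0.6422, 0.2722, 0.3575]
tool_rot: [3.14, -0.002, -2.207]
contact_force: [0.5, 0.2, 0.0]
opening: 0.0522
grip_force: 0.0
time: 9.5
tool_pos: [0.6409, 0.2762, 0.358]
tool_rot: [3.141, -0.001, -2.163]
contact_force: [-0.3, -0.3, 0.3]
opening: 0.0523
grip_force: 0.0
[ 0.3   0.67  0.67 -0.    1.8  -2.25] [0.58210661 0.17573364 0.015     ] [0.58465319 0.17173531 0.02      ]
[ 4  4  7  8 44] [210.06818182 194.25      ]Traceback (most recent call last):
  File "<stdin>", line 7, in <module>
  File "<stdin>", line 6, in c
ValueError: attempt to get argmax of an empty sequence
```

```bash
python3 -m handwheel '[1,0,-20,0,0.57, 0,0,-25,0,0.57, 0,0,-25,0,0.57, 0,0,-20,0,0.57, 0,0,-12,0,0.57, 0,0,-5,0,0.57, 0,0,0,0,0.57]'
python3 -m handwheel '[0,0,0,0,0.1, 0,0,0,0,0.1, 0,0,0,0,0.1, 0,0,0,0,0.1, 0,0,0,0,0.1, 0,0,0,0,0.1, 0,0,0,0,0.1]' 15
python3 - <<'E'
from h import *
p,d=eyes.read_camera("scene"); cv2.imwrite("pics/s3.png",cv2.resize(p[60:280,290:510],None,fx=2.7,fy=2.7))
E
```

```text
time: 10.2
tool_pos: [0.6426, 0.2754, 0.2517]
tool_rot: [3.141, -0.0, -2.163]
contact_force: [-0.2, -0.3, 1.4]
opening: 0.0525
grip_force: 0.0
time: 10.9
tool_pos: [0.6426, 0.276, 0.252]
tool_rot: [-3.142, 0.0, -2.162]
contact_force: [-0.4, 0.3, 1.4]
opening: 0.0206
grip_force: 15.0
```

View pics/s3.png

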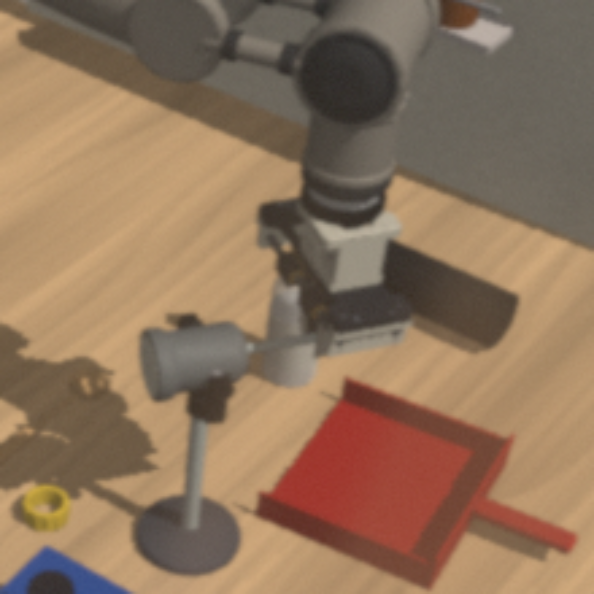

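The jaws hold the ball at the tail end. I'll swing it along the arc while raising it, checking force halfway.

```bash
python3 -m handwheel '[-5,3,2,0.04,0.1, -5,3,2,0.04,0.1, -5,2,2,0.04,0.1, -5,2,2,0.04,0.1, -5,2,2,0.04,0.1, -5,2,2,0.04,0.1, -5,1,2,0.04,0.1, -5,1,2,0.04,0.1]'
python3 -c "
from h import *
print(robot.observe()['qpos'].round(2))"
```

```text
time: 11.75
tool_pos: [0.603, 0.2927, 0.2677]
tool_rot: [-3.14, 0.002, -1.84]
contact_force: [3.8, 2.9, -0.3]
opening: 0.0208
grip_force: 15.0
[ 0.34  0.61  1.02  0.    1.51 -2.53]
```

```bash
python3 -m handwheel '[-6,1,2,0.04,0.1, -6,0,2,0.04,0.1, -6,0,2,0.04,0.1, -6,0,2,0.04,0.1, -6,-1,2,0.04,0.1, -5,-1,2,0.04,0.1, -5,-1,2,0.04,0.1, -4,-1,0,0.04,0.1]'
python3 -m handwheel '[0,0,0,0,0.1, 0,0,0,0,0.1]'
python3 - <<'E'
from h import *
for n in("top","scene"):
    p,d=eyes.read_camera(n); np.savez(f"{n}4.npz",p=p,d=d); cv2.imwrite(f"pics/{n}4.png",p)
p=cv2.imread("pics/scene4.png"); cv2.imwrite("pics/s4.png",cv2.resize(p[90:390,220:470],None,fx=2,fy=2))
print(robot.observe()['qpos'].round(2))
E
```

```text
time: 12.55
tool_pos: [0.5585, 0.2909, 0.2824]
tool_rot: [-3.14, 0.004, -1.519]
contact_force: [0.6, 7.8, 1.7]
opening: 0.0208
grip_force: 15.0
time: 12.75
tool_pos: [0.5581, 0.2909, 0.2824]
tool_rot: [-3.141, 0.004, -1.521]
contact_force: [-2.1, 6.5, 3.3]
opening: 0.0208
grip_force: 15.0
[ 0.36  0.52  1.14  0.    1.49 -2.83]
```

View pics/s4.png

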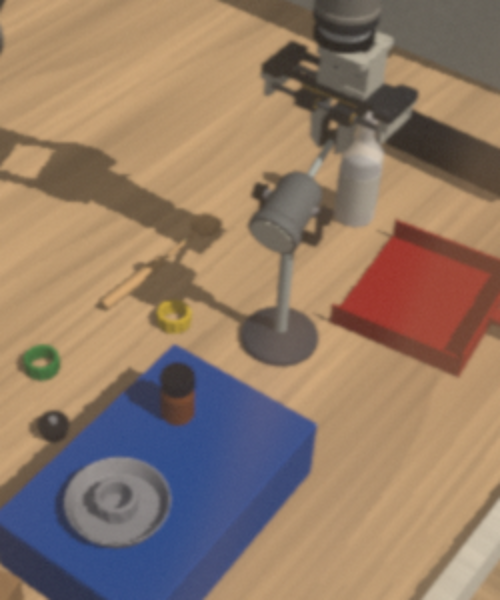

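The head now points roughly at the dish. I'll release, back off and measure the beam.

```bash
python3 -m handwheel '[0,0,0,0,0.25, 0,0,0,0,0.4, 0,0,0,0,0.57, 0,0,0,0,0.57]'
python3 -m handwheel '[0,0,10,0,0.57, 0,0,30,0,0.57, 0,10,30,0,0.57, -10,20,30,0,0.57, -20,30,10,0,0.57, -30,30,0,0,0.57, -30,30,0,0,0.57, -20,20,0,0,0.57]'
cat > m.py <<'E'
from h import *
from scipy.optimize import least_squares
nut=np.array([.6435,-.23,.116])
t,dt=eyes.read_camera("top"); s,ds=eyes.read_camera("scene")
cv2.imwrite("pics/m_top.png",cv2.resize(t[150:270,190:310],None,fx=4,fy=4))
P=np.concatenate([cloud("top",dt).reshape(-1,3),cloud("scene",ds).reshape(-1,3)])
def near(c,r): return P[np.linalg.norm(P-c,axis=1)<r]
B=near(np.array([.558,.292,.288]),.03)
B=near(np.median(B,axis=0),.03)
piv0=np.array([.577,.177,.25]); H=near(piv0,.07); H=H[H[:,2]>.22]
ax0=nut-piv0; ax0/=np.linalg.norm(ax0)
# body cylinder radius 30, yoke rejected by soft loss; unknown y-heading,tilt, offset
def f(x):
    a=np.array([np.cos(x[1])*np.cos(x[0]),np.cos(x[1])*np.sin(x[0]),-np.sin(x[1])]); q=H-[x[2],x[3],.25]
    k=q@a; rr=np.linalg.norm(q-np.outer(k,a),axis=1)
    return np.where((k>-.033)&(k<.04),rr-.030,0)
x0=[np.arctan2(ax0[1],ax0[0]),.31,*piv0[:2]]
r=least_squares(f,x0,loss="soft_l1",f_scale=.002).x; print("cyl",r.round(4),len(H))
# lens: bright white disc points ; ball sphere centre
g=lambda x:np.linalg.norm(B-x,axis=1)-.011
b=least_squares(g,np.median(B,axis=0),loss="soft_l1",f_scale=.002).x; print("ball",b.round(4),len(B))
def miss(piv,a):
    y=np.cross([0,0,1],a); y/=np.linalg.norm(y); z=np.cross(a,y); return ((nut-piv)@y).round(4),((nut-piv)@z).round(4)
a=np.array([np.cos(r[1])*np.cos(r[0]),np.cos(r[1])*np.sin(r[0]),-np.sin(r[1])]); pv=np.array([r[2],r[3],.25]); print("cyl miss",miss(pv,a), "ball pred",pv-.12*a)
for pv in(pv,np.array([.577,.177,.25]),np.array([.582,.175,.25])):
    a=pv-b; print("d",np.linalg.norm(a)); print("miss",miss(pv,a/np.linalg.norm(a)))
E
python3 m.py
```

```text
time: 13.25
tool_pos: [0.5586, 0.2886, 0.2815]
tool_rot: [3.141, -0.0, -1.523]
contact_force: [-0.2, -0.7, 0.8]
opening: 0.0424
grip_force: 0.0
time: 14.05
tool_pos: [0.4465, 0.4305, 0.3929]
tool_rot: [-3.141, 0.001, -1.521]
contact_force: [-0.3, 0.1, -0.7]
opening: 0.0521
grip_force: 0.0
cyl [-1.4111  0.2338  0.5757  0.177 ] 2152
ball [0.559  0.2885 0.2834] 180
cyl miss (np.float64(0.0022), np.float64(-0.0348)) ball pred [0.55712992 0.29226069 0.27780098]
d 0.11756435182337614
miss (np.float64(0.0069), np.float64(-0.0113))
d 0.11776687073292573
miss (np.float64(0.0009), np.float64(-0.0116))
d 0.1205138684567357
miss (np.float64(-0.02), np.float64(-0.0154))
```

View pics/m_top.png

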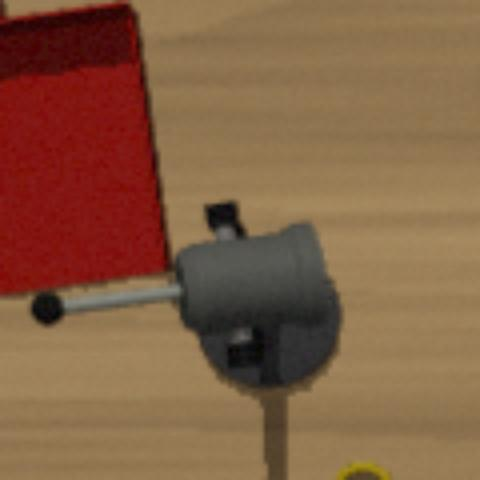

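The ball is at (45,307) and the bezel at about (310,265) in the crop, and swivel is on target. Tilt is short by about 0.03–0.08 rad, so I'll grip the ball again and raise it.

```bash
python3 -m handwheel '[15,-20,0,0,0.57, 20,-25,0,0,0.57, 20,-25,0,0,0.57, 20,-25,0,0,0.57, 20,-25,0,0,0.57, 17,-22,0,0,0.57, 0,0,0,0,0.57, 0,0,0,0,0.57]'
python3 -m handwheel '[0,0,-20,0,0.57, 0,0,-30,0,0.57, 0,0,-30,0,0.57, 0,0,-20,0,0.57, 0,0,-10,0,0.57, 0,0,-5,0,0.57, 0,0,0,0,0.57]'
python3 -m handwheel '[0,0,0,0,0.1, 0,0,0,0,0.1, 0,0,0,0,0.1, 0,0,0,0,0.1, 0,0,0,0,0.1, 0,0,0,0,0.1]' 25
python3 -m handwheel '[0,0,1,0,0.1, 0,0,2,0,0.1, 0,-1,2,0,0.1, 0,0,2,0,0.1, 0,0,0,0,0.1, 0,0,0,0,0.1]'
```

```text
time: 14.95
tool_pos: [0.5612, 0.2858, 0.3919]
tool_rot: [3.142, 0.0, -1.525]
contact_force: [-0.3, 1.7, -1.1]
opening: 0.0523
grip_force: 0.0
time: 15.65
tool_pos: [0.5605, 0.2873, 0.2772]
tool_rot: [-3.141, 0.0, -1.522]
contact_force: [-1.0, 0.3, -0.3]
opening: 0.0526
grip_force: 0.0
time: 16.25
tool_pos: [0.5604, 0.2869, 0.277]
tool_rot: [3.141, 0.0, -1.522]
contact_force: [-2.1, 0.0, 0.9]
opening: 0.0193
grip_force: 24.8
time: 16.85
tool_pos: [0.5606, 0.2851, 0.2838]
tool_rot: [3.141, -0.001, -1.523]
contact_force: [-0.3, -5.2, -0.2]
opening: 0.019
grip_force: 25.1
```

```bash
python3 -m handwheel '[0,0,0,0,0.25, 0,0,0,0,0.4, 0,0,0,0,0.57, 0,0,0,0,0.57]'
python3 -m handwheel '[0,0,10,0,0.57, 0,0,30,0,0.57, 0,10,30,0,0.57, -10,20,30,0,0.57, -20,30,10,0,0.57, -30,30,0,0,0.57, -30,30,0,0,0.57, -20,20,0,0,0.57]'
sed -i 's/\.558,\.292,\.288/.559,.288,.288/' m.py
cat >> m.py <<'E'
# tilt from the rod+ball: points between head tail and ball; and nut/dish position
u=np.array([b[0]-.577,b[1]-.177]); u/=np.linalg.norm(u)
q=P-[.577,.177,0]; k=q[:,:2]@u; lat=q[:,:2]@[-u[1],u[0]]
m=(k>.05)&(k<.098)&(abs(lat)<.005)&(P[:,2]>.22)&(P[:,2]<.32); print("rod z at k=0, slope",np.polyfit(k[m],P[m,2],1),m.sum())
m=(k>-.03)&(k<.03)&(abs(lat)<.006)&(P[:,2]>.26)&(P[:,2]<.31); print("head top slope",np.polyfit(k[m],P[m,2],1),m.sum())
D=cloud("scene",ds)[310:370,240:315].reshape(-1,3)
rim=D[(D[:,2]>.118)&(D[:,2]<.14)]; print("rim/nut",rim.min(0),rim.max(0))
c=D[(np.linalg.norm(D[:,:2]-[.6435,-.23],axis=1)<.035)&(D[:,2]>.12)&(D[:,2]<.14)]; print("nut top",c.mean(0),c.min(0),c.max(0))
cv2.imwrite("pics/m_sc.png",cv2.resize(s[120:420,190:490],None,fx=2,fy=2))
E
python3 m.py
```

```text
time: 17.25
tool_pos: [0.5606, 0.2863, 0.284]
tool_rot: [-3.141, 0.001, -1.522]
contact_force: [0.4, -0.2, 0.4]
opening: 0.0428
grip_force: 0.0
time: 18.05
tool_pos: [0.4484, 0.4278, 0.395]
tool_rot: [-3.141, 0.002, -1.521]
contact_force: [0.1, 0.9, 0.2]
opening: 0.0524
grip_force: 0.0
cyl [-1.4414  0.2882  0.5755  0.1776] 2178
ball [0.5607 0.2853 0.2916] 189
cyl miss (np.float64(0.0148), np.float64(-0.0111)) ball pred [0.56065424 0.29170998 0.28410915]
d 0.11632865538305064
miss (np.float64(0.012), np.float64(0.0225))
d 0.11710279193211356
miss (np.float64(0.0053), np.float64(0.0211))
d 0.11973994985795296
miss (np.float64(-0.0163), np.float64(0.0165))
rod z at k=0, slope [0.36683669 0.2511814 ] 130
head top slope [0.30629478 0.28003767] 206
rim/nut [ 0.58606879 -0.29040419  0.11803226] [ 0.70585593 -0.1698225   0.13511669]
nut top [ 0.64495153 -0.23107706  0.12722973] [ 0.61935658 -0.25529577  0.1200263 ] [ 0.66836379 -0.20371111  0.13511669]
```

View pics/m_sc.png

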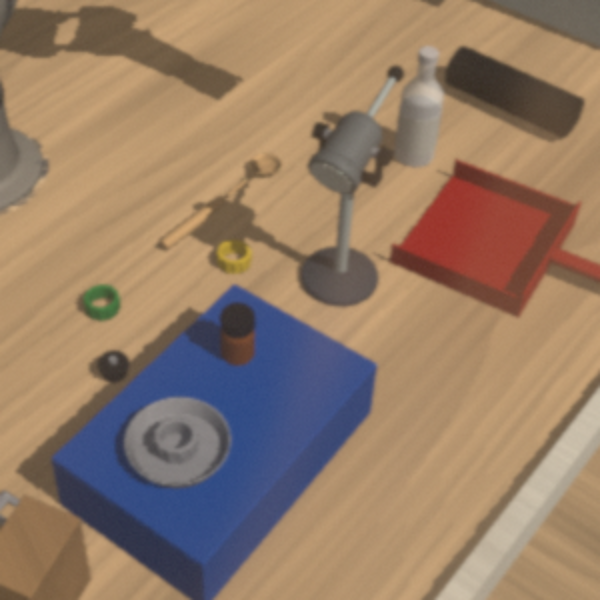

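The nut lies flat in the dish at (0.645, -0.231) and the dish has not moved. Every estimate puts the beam within about 16 mm sideways and 23 mm vertically of the nut, against the 35 mm limit. The arm is clear, so I'm handing in.

```bash
python3 -c "
from cell import robot
print(robot.hand_in())"
```

```text
the job is handed in; nothing more can be done
None
```

I handed the job in at about 18 s: the chrome nut lies flat in the undisturbed dish and the lamp points at it, about 16 mm off sideways and 23 mm vertically at worst by my measurements (limit 35 mm); the hand-in returned no verdict.

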